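# Clear the glazing wheel: zero its turns counter, hold up the dish

## Task

The dish on the glazing wheel has had its coats. First turn the knob of the turns counter fully back to its zero stop, then lift the dish straight up off its stilt, keeping it level all the way, and hold it steady and level about 10 cm above the stilt, over the wheel, so that its foot can be checked; finish while still holding it in the gripper. Leave everything else on the table where it is.

Things in the scene. Friction and masses are not known exactly. Their poses are not given: they have to be found in the camera images.
- dish: Grey-green glazed round dish, 160 mm wide, 38 deep, foot 96 wide, about 0.4 kg, loose and level on the wheel's stilt. Origin: centre of underside, z up. A rigid arched handle runs along its x axis over its centre of mass: round legs rise from the rim at x = +-74 and lean in to a level grip bar, straight from x = -40 to 40, 14 wide (y), 16 high, its middle 86 above the origin; open below.
- wheel: Fixed glazing wheel, does not turn, left or right of the counter: dark foot, aluminium disc 170 mm wide, top 62 above the table; on it a fixed pale three-armed stilt, three pins at 38 radius, tips 80 above the table. Origin: centre of its underside on the table, z up. The dish starts on the pins, its origin 80 mm above this origin and within 8 mm of its axis.
- counter: Turns counter: fixed grey case 120 x 100 x 50 mm (x, y, z), on top a white dial 92 wide and the reset knob on its axis. A small steel stop block, 10 high, beside the longest, widest tick at the dial's rim marks zero, on the counter's -x side. Origin: centre of its underside on the table, z up.
- reset_knob (a joint): Knob angle about the counter's vertical axis, rad. 0 = zero stop (hard stop): bar along the counter's x axis, its white line pointing to the zero mark (-x). Grows clockwise seen from above, to 2.8: turn it counter-clockwise to zero it. Starts between 0.8 and 2.5, stays where it is left, light friction 0.04 N m.
- reset_knob_grip (a point): On the knob's vertical axis at the height to grip, 90 mm above the table. The knob is a dark disc 48 mm wide, its top 67 above the table, with an upright bar on it 46 long, 14 thick, its top at 97. The point turns with the knob: x axis along the bar; the white line on the bar's top points to -x.
- twin: A second dish just like the first, standing directly on the table at the far side. To be left alone. Origin: centre of its underside.
- leaf_a: Flat pale leaf-shaped tile, 110 x 32 x 8 mm, lying on the table between wheel and counter. To be left alone. Origin: centre of its underside.
- leaf_b: Flat bluish leaf-shaped tile, 120 x 34 x 8 mm, lying beyond the first one. To be left alone. Origin: centre of its underside.
- mug: White mug, 72 mm across, 80 mm high, on the left of the table. To be left alone. Origin: centre of its underside.
- jar: Glaze jar, 72 mm across, 100 mm high, on the right of the table. To be left alone. Origin: centre of its underside.
- brush: Brush lying on the table, far left. To be left alone.

How it is judged:
By the outcome, as a careful person would: the job done as asked, in the order asked, and still so for the second after the job is handed in, while the arm keeps its last pose, push and grip.
It also fails if it takes over 58 s, if anything falls off the work surface, if the arm or the gripper's body presses on something with over 40 N, if the wrist force passes 120 N, or if a joint passes its speed limit or range.

## Robot

A 7-joint arm with a two-finger parallel gripper is mounted at the origin on the work surface. World frame = base frame: x ahead of the robot, y to its left, z up, the work surface at z = 0. Lengths are in m, angles in rad, forces in N, time in s.
With the tool pointing down it reaches from about 0.425 to 0.925 m from the base axis. Payload 6.8 kg.
Tool frame: the origin (TCP) lies at the very end of the fingers, on their centre line; the grasp point (between the pads) lies 19 mm behind it; z points along the fingers, y is the line along which they close (so a half turn about z gives the same grasp; the last joint's range is limited). The gripper opens to 85 mm and grips with 20 to 120 N. Pads are 22 mm wide; open, the fingers measure 114 mm over their backs; the gripper's body (76 mm by 85 mm) begins 54 mm behind the grasp point. The pads swing forward as they close: fully open they stand 13 mm farther back than shut.
Start: joints at [1.196, 0.477, 0.022, 1.555, -0.011, 1.109, -0.083], TCP at [0.178, -0.651, 0.205] pointing down, gripper open.
Joint ranges: [-2.96, 2.96], [-0.34, 2.1], [-1.41, 1.46], [0.24, 2.44], [-1.37, 4.51], [0.17, 1.92], [-2.96, 2.96]. Speed limits (rad/s): [2.39, 2.39, 3.14, 3.14, 3.14, 3.14, 3.14].

## Interface

Orientations are given as a unit quaternion [w, x, y, z].
In Python, from station import bot gives the robot as it stands.
- The arm moves only by the shell command python3 nudge.py 'ROWS' [FORCE]. ROWS is a JSON list of rows, 1 to 20 of them, each of 5 numbers: dx, dy, dz in m, then a turn about the tool's z in rad, then the opening from 0.0 (shut) to 1.0 (fully open); each row shifts and turns the commanded pose from where the row before left it, along the tool's axes as they then stand; what a row does not reach is not made up. A row lasts 1/10 s, in which the tool goes at most 0.05 m and 0.15 rad, less where a joint would pass 70% of its speed; a pose out of reach is approached as far as the arm can. The fingers move at their own pace and stop on an object; FORCE is the grip in N (left out, the last holds). Time passes only in rows, so rows that do not move let the fingers close. It prints the time, the measured TCP pose, the force, the opening and the grip force at its end.
- bot.get_obs(): the state, without advancing time (a new reading comes with each control period).
- bot.read_camera(name): name is "scene" or "top"; returns the picture (400x640x3 uint8, blue, green, red); there is no depth.
- bot.camera_info(name): a dict with "vertical_fov" (degrees; the focal length in pixels is half the picture's height over the tangent of half this angle, whatever the lens; pixels are square), "cx", "cy" (the principal point, pixels), "k1" (the pictures are not rectified: a ray, as slopes to the right and down, at radius r is drawn at 1 + k1 r^2 times it, then the intrinsics apply), "view" (4x4, takes a point from world to camera coordinates). Camera axes: x right, y up, looking along -z (the intrinsics and any distortion apply to the point x, -y, -z); pixel columns grow to the right and rows downward; lengths in m; the calibration is good to about 2 mm. A picture is of the moment at which its call begins. camera_info takes no time and is no camera call.
- bot.hand_in(): hands the job in; it is judged then, once.
The state is a dict: "t": time; "q": joint angles; "joint_vel": joint speeds; "joint_torque": joint torques, N m; "eef_pos": TCP position; "tool_rot": TCP orientation; "contact_force": force on the tool from outside, world axes, zero at the start; "torque": the same for the moment, N m; "gripper_width": opening from 0.0 (shut) to 1.0 (fully open); "grasp_force": force on a finger pad.
Only numpy, scipy, OpenCV 4.12 (cv2) and the standard library are available. Lean on these libraries where they do the work, as an engineer would, in place of code of your own. Each camera call takes 0.05 s, during which the arm holds its last target. There are 200 camera calls.

## Working session

There is one attempt and no reset: what is moved stays moved. The work goes in short steps, Python scripts to look and compute and a shell command to move; the robot and the scene stay as the last step left them, time stands still between calls to the robot, and variables do not carry over. Pictures are saved under pics/ and viewed, at most 10 in all, crops included, and the job is handed in when it is done.

```bash
ls; mkdir -p pics
python3 - <<'E'
from station import bot
import cv2
for n in("scene","top"):
    cv2.imwrite(f"pics/{n}0.png",bot.read_camera(n)); print(bot.camera_info(n))
o=bot.get_obs();print(o['t'],o['eef_pos'],o['tool_rot'],o['gripper_width'])
E
```

```text
nudge.py
pics
station.py
{'vertical_fov': 44.06250270162619, 'cx': 315.59148267183656, 'cy': 203.58383951990672, 'k1': -0.0734059940355188, 'view': array([[ 0.81341045,  0.58165658,  0.00625008, -0.48220809],
       [-0.4346759 ,  0.60065682,  0.67102031,  0.1787168 ],
       [ 0.38654922, -0.54853169,  0.74141263, -1.62877613],
       [ 0.        ,  0.        ,  0.        ,  1.        ]])}
{'vertical_fov': 45.84999623108464, 'cx': 327.8140095668369, 'cy': 198.43580302771468, 'k1': -0.09577503802665162, 'view': array([[ 6.56699028e-04, -9.99995552e-01,  2.90944088e-03,
        -1.03103003e-02],
       [ 9.90256179e-01,  1.05545530e-03,  1.39253676e-01,
        -6.06666691e-01],
       [-1.39256127e-01,  2.78964406e-03,  9.90252467e-01,
        -1.22856087e+00],
       [ 0.00000000e+00,  0.00000000e+00,  0.00000000e+00,
         1.00000000e+00]])}
0.1 [ 0.1778025  -0.65058822  0.20437289] [-7.72709900e-04  9.91113405e-01  1.33017273e-01 -1.63183426e-04] 0.9985072753940105
```

View pics/top0.png

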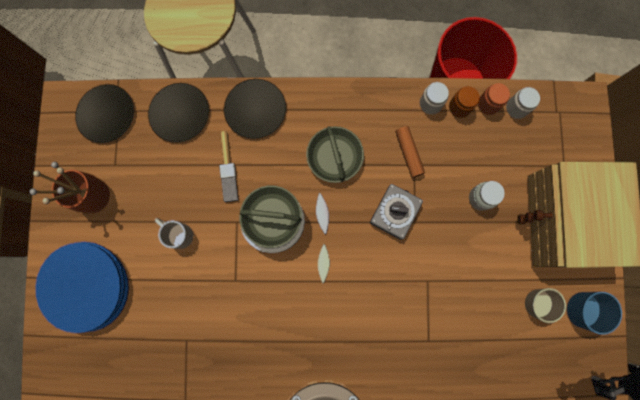

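View pics/scene0.png

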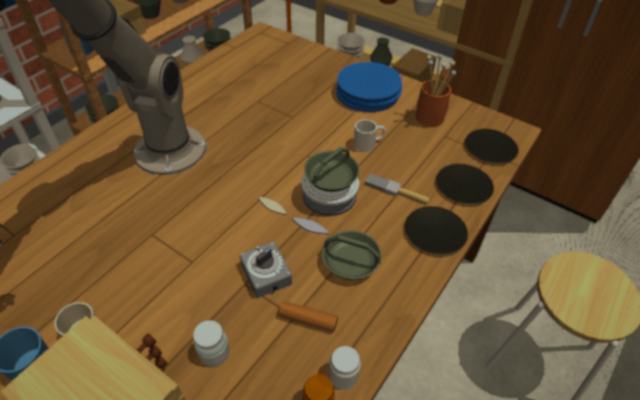

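The top view shows the dish on the wheel at about (271,217), the counter at (398,212) and the twin at (335,155). The leaves lie between the wheel and the counter. I'll enlarge the two I need.

```bash
cat > h.py <<'E'
import numpy as np,cv2
from station import bot
def cam(n):
    c=bot.camera_info(n);f=200/np.tan(np.radians(c['vertical_fov'])/2)
    return c,f
def pix(n,P):
    c,f=cam(n);V=np.array(c['view']);p=np.atleast_2d(P)@V[:3,:3].T+V[:3,3]
    s=np.c_[p[:,0]/-p[:,2],-p[:,1]/-p[:,2]];r2=(s**2).sum(1,keepdims=True)
    return s*(1+c['k1']*r2)*f+[c['cx'],c['cy']]
def back(n,uv,z):
    c,f=cam(n);V=np.array(c['view']);K=np.array([[f,0,c['cx']],[0,f,c['cy']],[0,0,1]])
    s=cv2.undistortPoints(np.array(uv,float).reshape(-1,1,2),K,np.array([c['k1'],0,0,0,0.])).reshape(-1,2)
    # model: r_d = r(1+k1 r^2): same as OpenCV
    d=np.c_[s[:,0],-s[:,1],-np.ones(len(s))]@V[:3,:3];o=-V[:3,:3].T@V[:3,3]
    return o+d*((z-o[2])/d[:,2:])
def crop(n,img,x,y,w,h,k,out):
    cv2.imwrite(out,cv2.resize(img[y:y+h,x:x+w],None,fx=k,fy=k,interpolation=cv2.INTER_CUBIC))
E
python3 - <<'E'
from h import *
a=cv2.imread("pics/top0.png");b=cv2.imread("pics/scene0.png")
z=lambda i,x,y,w,h,W,H:cv2.resize(i[y:y+h,x:x+w],(W,H),interpolation=cv2.INTER_CUBIC)
cv2.imwrite("pics/c1.png",np.hstack([z(a,235,180,75,75,400,400),z(a,365,177,75,75,400,400)]))
cv2.imwrite("pics/c2.png",np.hstack([z(b,295,140,75,75,400,400),z(b,230,230,75,75,400,400)]))
E
```

```text
(no output)
```

View pics/c1.png

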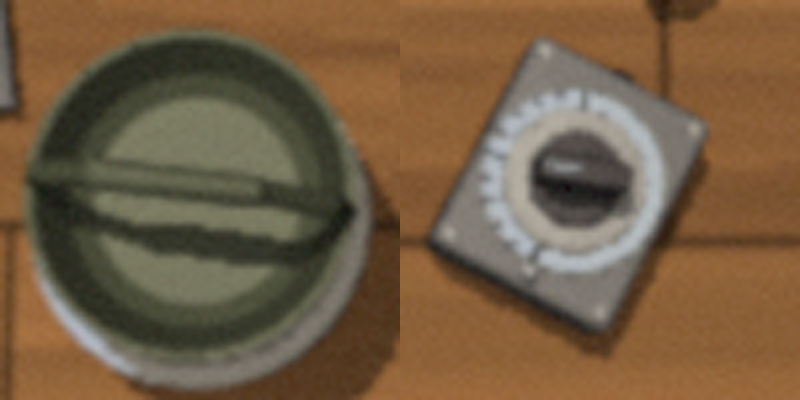

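View pics/c2.png

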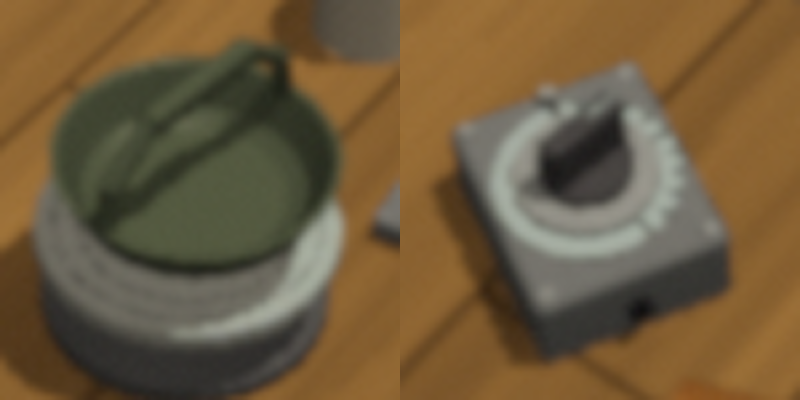

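The left halves show the dish, with its bar running roughly left to right and tilted slightly. The right halves show the counter: stop block at top-view (390,227) and white line pointing left, which puts the knob near 1.2 rad. Next I'll turn these into positions and check them with an overlay.

```bash
cat > m.py <<'E'
from h import *
T=lambda x,y,s=0:[(s and 365 or 235)+x/5.3333-.4,(s and 177 or 180)+y/5.3333-.4]
S=lambda x,y,s=0:[(s and 230 or 295)+x/5.3333-.4,(s and 230 or 140)+y/5.3333-.4]
# counter
C=back("top",[T(x,y,1) for x,y in[(135,40),(308,128),(205,328),(32,240)]],.05)
print(C.round(4),np.linalg.norm(np.diff(C,axis=0),axis=1));c=C.mean(0)
C2=back("scene",[S(x,y,1) for x,y in[(55,128),(232,62),(330,238),(145,300)]],.05);print(C2.round(4),c,C2.mean(0))
xd=C[0]-C[3]+C[1]-C[2];yaw=np.arctan2(xd[1],xd[0]);print("yaw",yaw)
L=back("top",[T(548,164,1),T(582,168,1),T(532,172,1),T(630,183,1)],.097) if 0 else back("top",[T(148,164,1),T(182,168,1)],.097)
d=L[0]-L[1];print("line",L,np.arctan2(d[1],d[0]))
R=back("top",[T(28,190),T(352,195),T(191,32),T(191,358)],.118);print("rim",R.round(4),(R[0]+R[1])/2,(R[2]+R[3])/2)
B=back("top",[T(75,172),T(262,190)],.174);print("bar",B.round(4),B.mean(0))
R2=back("scene",[S(52,160),S(343,160),S(195,58),S(195,270)],.118);print("rim2",R2.round(4),R2[0]/2+R2[1]/2,R2[2]/2+R2[3]/2)
E
python3 m.py
```

```text
[[ 0.6447 -0.1767  0.05  ]
 [ 0.6    -0.2633  0.05  ]
 [ 0.4997 -0.2092  0.05  ]
 [ 0.5436 -0.1235  0.05  ]] [0.09744437 0.11400911 0.09628435]
[[ 0.4994 -0.2088  0.05  ]
 [ 0.5439 -0.1263  0.05  ]
 [ 0.6473 -0.1811  0.05  ]
 [ 0.5987 -0.2588  0.05  ]] [ 0.5720043  -0.19317006  0.05      ] [ 0.57234527 -0.19374497  0.05      ]
yaw -0.4896398586175139
line [[ 0.57604531 -0.1755225   0.097     ]
 [ 0.57411127 -0.19194469  0.097     ]] 1.4535663912348318
rim [[0.5531 0.2122 0.118 ]
 [0.551  0.0588 0.118 ]
 [0.6288 0.1362 0.118 ]
 [0.4742 0.1336 0.118 ]] [0.55202359 0.13549085 0.118     ] [0.55150115 0.13489791 0.118     ]
bar [[0.5554 0.1807 0.174 ]
 [0.5474 0.0962 0.174 ]] [0.55142917 0.13848079 0.174     ]
rim2 [[0.4911 0.0862 0.118 ]
 [0.6163 0.1771 0.118 ]
 [0.5069 0.1978 0.118 ]
 [0.5982 0.0641 0.118 ]] [0.55371817 0.1316552  0.118     ] [0.55253101 0.13092338 0.118     ]
```

```bash
cat > ov.py <<'E'
from h import *
def ov(src_t,src_s,out,dish,cnt):
    t=np.linspace(0,6.283,60);X,Y,A,Z=dish;cx,cy,cw,k=cnt
    def place(P,o,a):
        P=np.array(P,float);R=np.array([[np.cos(a),-np.sin(a),0],[np.sin(a),np.cos(a),0],[0,0,1]]);return P@R.T+o
    D=[place(np.c_[.08*np.cos(t),.08*np.sin(t),0*t+.038],[X,Y,Z],A)]
    for y,z in((.007,.094),(-.007,.094),(0,.078)):D.append(place([[-.074,y,.038],[-.04,y,z],[.04,y,z],[.074,y,.038]],[X,Y,Z],A))
    Cn=[place([[.06,.05,.05],[-.06,.05,.05],[-.06,-.05,.05],[.06,-.05,.05],[.06,.05,.05]],[cx,cy,0],cw)]
    Cn+=[place([[.023,.007,.097],[-.023,.007,.097],[-.023,-.007,.097],[.023,-.007,.097],[.023,.007,.097]],[cx,cy,0],cw-k),place([[0,0,.097],[-.023,0,.097]],[cx,cy,0],cw-k),place(np.c_[.024*np.cos(t),.024*np.sin(t),0*t+.067],[cx,cy,0],0)]
    rows=[]
    for n,i in(("top",src_t),("scene",src_s)):
        r=[]
        for G in(D,Cn):
            u=np.vstack([pix(n,g) for g in G]);x,y=(u.min(0)-8).astype(int);s=85;f=300/s
            im=cv2.resize(i[y:y+s,x:x+s],(300,300),interpolation=cv2.INTER_CUBIC)
            for g in G:cv2.polylines(im,[np.round((pix(n,g)+.5-[x,y])*f).astype(np.int32)],False,(0,0,255),1)
            r.append(im)
        rows.append(np.hstack(r))
    cv2.imwrite(out,np.vstack(rows))
if __name__=="__main__":
    ov(cv2.imread("pics/top0.png"),cv2.imread("pics/scene0.png"),"pics/ov0.png",(.5525,.1335,1.476,.08),(.572,-.193,-.49,1.2))
E
python3 ov.py
```

```text
(no output)
```

View pics/ov0.png

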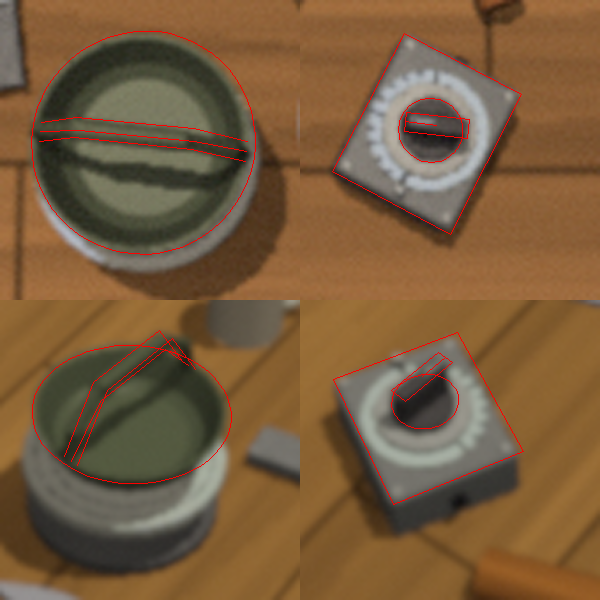

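```bash
cat > z.py <<'E'
from h import *
b=cv2.imread("pics/scene0.png");a=cv2.imread("pics/top0.png")
def draw(i,n,x,y,s,par):
    X,Y,A,Z=par;f=400/s;im=cv2.resize(i[y:y+s,x:x+s],(400,400),interpolation=cv2.INTER_CUBIC);im=cv2.convertScaleAbs(im,alpha=1.6)
    t=np.linspace(0,6.283,60);R=np.array([[np.cos(A),-np.sin(A),0],[np.sin(A),np.cos(A),0],[0,0,1]])
    L=[np.c_[.08*np.cos(t),.08*np.sin(t),0*t+.038]]+[np.array([[-.074,0,.038],[-.04,0,.086],[.04,0,.086],[.074,0,.038]])]
    for g in L:cv2.polylines(im,[np.round((pix(n,g@R.T+[X,Y,Z])+.5-[x,y])*f).astype(np.int32)],False,(0,0,255),1)
    return im
p=(.5525,.1335,1.476,.08)
cv2.imwrite("pics/z1.png",np.hstack([draw(a,"top",235,180,72,p),draw(b,"scene",296,142,72,p)]))
E
python3 z.py
```

```text
(no output)
```

View pics/z1.png

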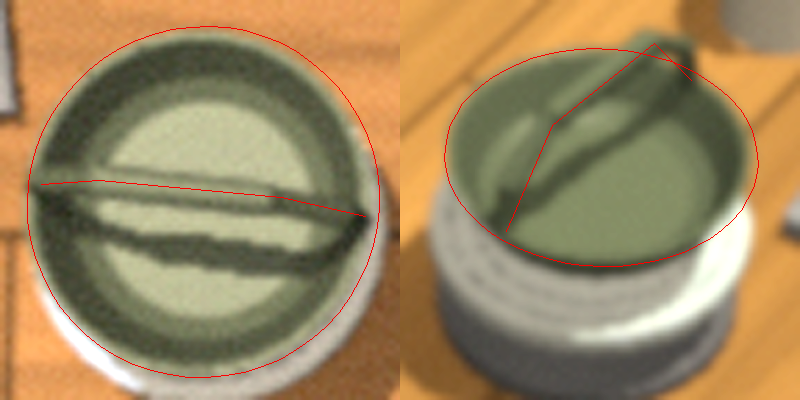

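The overlay puts the counter at (0.572, -0.193), yaw -0.49, within about 1 mm, with the knob at about 1.2. The dish sits at about (0.5525, 0.134), and its bar yaw is nearer 1.43.

```bash
cat > go.py <<'E'
import sys
from h import *
from scipy.spatial.transform import Rotation as Ro
def go(x,y,z,phi):
    o=bot.get_obs();R=Ro.from_quat(np.roll(o['tool_rot'],-1)).as_matrix();p=o['eef_pos']
    ph=np.arctan2(R[1,0],R[0,0]);print("t",o['t'],"p",p.round(4),"phi",ph.round(3),"zaxis",R[:,2].round(4),"q7",o['q'][6],"F",o['contact_force'].round(2),"M",o['torque'].round(3),"g",o['gripper_width'],o['grasp_force'])
    print("d tool now",((np.array([x,y,z])-p)@R).round(4),"turn",-(phi-ph))
go(*map(float,sys.argv[1:]))
E
python3 go.py .572 -.193 .2 1.454
```

```text
t 0.1 p [ 0.1778 -0.6506  0.2044] phi 0.267 zaxis [-5.0e-04  1.5e-03 -1.0e+00] q7 -0.08310174441626557 F [-0.55  0.62  0.51] M [ 0.05  -0.006  0.019] g 0.9985072753940105 0.0
d tool now [ 0.5009 -0.3374  0.0048] turn -1.1871744462726228
```

```bash
python3 nudge.py '[[0.015,-0.01,0,0,1],[0.03,-0.02,0,0,1],[0.038,-0.026,0,0,1],[0.038,-0.026,0,0,1],[0.038,-0.026,0,0,1],[0.038,-0.026,0,0,1],[0.038,-0.026,0,0,1],[0.038,-0.026,0,0,1],[0.038,-0.026,0,0,1],[0.038,-0.026,0,0,1],[0.038,-0.026,0,0,1],[0.038,-0.026,0,0,1],[0.038,-0.026,0,0,1],[0.038,-0.026,0,0,1],[0,0,0,0,1]]' && python3 nudge.py '[[0,0,0,-0.1,1],[0,0,0,-0.14,1],[0,0,0,-0.14,1],[0,0,0,-0.14,1],[0,0,0,-0.14,1],[0,0,0,-0.14,1],[0,0,0,-0.14,1],[0,0,0,-0.14,1],[0,0,0,-0.1,1],[0,0,0,0,1],[0,0,0,0,1]]'; python3 go.py .572 -.193 .073 1.454
```

```text
t: 1.6
eef_pos: [0.5751, -0.1793, 0.2052]
tool_rot: [-0.002, 0.99, 0.139, 0.002]
contact_force: [0.1, 1.6, -0.5]
gripper_width: 1.0
grasp_force: 0.0
t: 2.7
eef_pos: [0.5706, -0.1886, 0.2051]
tool_rot: [-0.0, 0.75, 0.661, -0.0]
contact_force: [0.1, -0.1, -0.6]
gripper_width: 1.002
grasp_force: 0.0
t 2.7 p [ 0.5706 -0.1886  0.2051] phi 1.444 zaxis [-4.e-04  0.e+00 -1.e+00] q7 -0.07242566427594864 F [ 0.08 -0.06 -0.59] M [ 0.035 -0.062 -0.024] g 1.0022045453789963 0.0
d tool now [-0.0041  0.002   0.1321] turn -0.009554469379612351
```

```bash
python3 nudge.py '[[-0.004,0.002,0.01,-0.01,1],[0,0,0.025,0,1],[0,0,0.03,0,1],[0,0,0.03,0,1],[0,0,0.022,0,1],[0,0,0.01,0,1],[0,0,0.004,0,1],[0,0,0,0,1],[0,0,0,0,1]]'; python3 go.py .572 -.193 .073 1.454; python3 -c "
from h import *
print(bot.get_obs()['q'])"
```

```text
t: 3.6
eef_pos: [0.5735, -0.1936, 0.0753]
tool_rot: [0.001, 0.746, 0.666, 0.001]
contact_force: [-0.0, -0.4, 0.6]
gripper_width: 1.0
grasp_force: 0.0
t 3.6 p [ 0.5735 -0.1936  0.0753] phi 1.457 zaxis [ 1.9e-03 -6.0e-04 -1.0e+00] q7 -0.12623502541621506 F [-0.01 -0.39  0.63] M [ 0.013  0.025 -0.038] g 1.000429777692843 0.0
d tool now [ 0.0004 -0.0015  0.0023] turn 0.002547967177194854
[ 0.52508456  0.54317994 -0.4023965   1.81576372  0.27660747  0.83608382
 -0.12623503]
```

```bash
python3 nudge.py '[[0,-0.0015,0.001,0,0.6],[0,0,0,0,0.3],[0,0,0,0,0],[0,0,0,0,0],[0,0,0,0,0],[0,0,0,0,0],[0,0,0,0,0],[0,0,0,0,0]]' 30; python3 go.py .572 -.193 .073 1.454
```

```text
t: 4.4
eef_pos: [0.5711, -0.1932, 0.0732]
tool_rot: [-0.0, 0.746, 0.666, -0.0]
contact_force: [0.4, -0.5, -0.6]
gripper_width: -0.0
grasp_force: 0.0
t 4.4 p [ 0.5711 -0.1932  0.0732] phi 1.457 zaxis [-0.  0. -1.] q7 -0.1266661611132853 F [ 0.43 -0.45 -0.63] M [ 0.036 -0.061  0.001] g -0.00035175832466986015 0.0
d tool now [0.0003 0.0009 0.0002] turn 0.002807501644717325
```

Run:
```python
from h import *
r=[]
for n in("top","scene"):
    i=bot.read_camera(n);cv2.imwrite(f"pics/{n}1.png",i)
    u=pix(n,[[.572,-.193,.09]])[0];x,y=int(u[0]-50),int(u[1]-55);print(x,y,u)
    r.append(cv2.resize(i[y:y+100,x:x+100],(400,400),interpolation=cv2.INTER_CUBIC))
cv2.imwrite("pics/g1.png",np.hstack(r))
```

```text
348 154 [398.73820433 209.23385528]
214 198 [264.19571522 253.70833125]
```

View pics/g1.png

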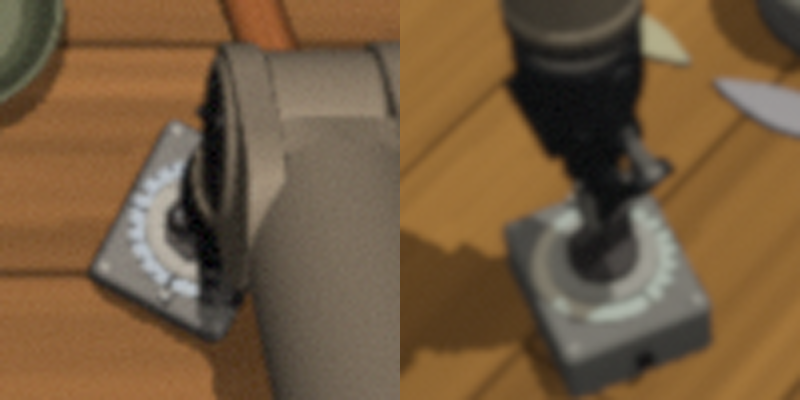

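The fingers shut fully with no contact, so the bar is not between them. I'll check where the fingertips really are by projecting the claimed TCP into this picture.

Run:
```python
from h import *
i=cv2.imread("pics/scene1.png");x,y,w,h=232,215,64,64
im=cv2.resize(i[y:y+h,x:x+w],(580,580),interpolation=cv2.INTER_CUBIC);im=cv2.convertScaleAbs(im,alpha=1.8,beta=15)
P=lambda q:tuple(np.round((pix("scene",[q])[0]+.5-[x,y])*580/h).astype(int))
cv2.line(im,P([.571,-.193,.073]),P([.571,-.193,.146]),(0,0,255),1)
c,s=np.cos(1.457),np.sin(1.457)
R=np.array([[c,-s],[s,c]])
for z in(.067,.097):
    q=[tuple(R@[a,b]+[.572,-.193])+(z,) for a,b in((.023,.007),(-.023,.007),(-.023,-.007),(.023,-.007))]
    cv2.polylines(im,[np.array([P(k) for k in q])],True,(0,255,255),1)
cv2.imwrite("pics/g2.png",im)
```

```text
(no output)
```

View pics/g2.png

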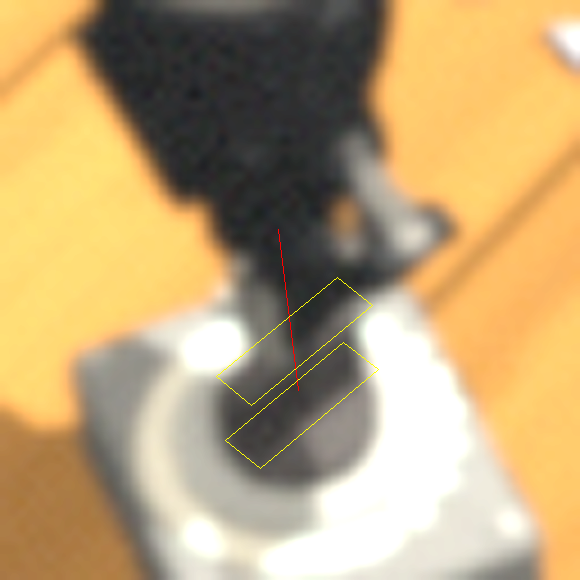

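```bash
python3 nudge.py '[[0,0,0,-0.05,0],[0,0,0,-0.05,0],[0,0,0,0,0]]' 40; python3 go.py .572 -.193 .073 1.454
python3 - <<'E'
from h import *
o=bot.get_obs()
print({k:np.round(v,4) for k,v in o.items()})
E
```

```text
t: 4.8
eef_pos: [0.5711, -0.1932, 0.0732]
tool_rot: [-0.0, 0.712, 0.702, 0.0]
contact_force: [0.3, 0.1, -0.4]
gripper_width: -0.005
grasp_force: 0.0
t 4.8 p [ 0.5711 -0.1932  0.0732] phi 1.557 zaxis [-0.e+00  1.e-04 -1.e+00] q7 -0.04004362672920498 F [ 0.28  0.11 -0.45] M [-0.026 -0.001 -0.054] g -0.005071236185370027 0.0
d tool now [0.0003 0.0009 0.0002] turn 0.1031072089974876
{'t': np.float64(4.8), 'q': array([ 0.5436,  0.5477, -0.4262,  1.8199,  0.294 ,  0.8367, -0.04  ]), 'joint_vel': array([-0.005 , -0.0007,  0.0077, -0.0006, -0.0064, -0.0018, -0.0452]), 'joint_torque': array([ 5.18000e-02, -5.64038e+01, -5.36790e+00, -2.23617e+01,
        8.29000e-02,  1.81000e-02,  4.48900e-01]), 'eef_pos': array([ 0.5711, -0.1932,  0.0732]), 'tool_rot': array([-1.000e-04,  7.119e-01,  7.023e-01,  0.000e+00]), 'contact_force': array([ 0.2842,  0.1097, -0.447 ]), 'torque': array([-0.0255, -0.0008, -0.0538]), 'grasp_force': np.float64(0.0), 'gripper_width': np.float64(-0.0051)}
```

```bash
python3 nudge.py '[[0,0.002,0,0,0],[0,0,0,0,0],[0,0,0,0,0]]'; python3 nudge.py '[[0,-0.004,0,0,0],[0,0,0,0,0],[0,0,0,0,0]]';  python3 nudge.py '[[0,0.002,0,0,0],[0,0,0,0,0]]'
```

```text
t: 5.1
eef_pos: [0.5732, -0.1932, 0.0732]
tool_rot: [0.0, 0.712, 0.702, 0.0]
contact_force: [0.2, -0.4, -0.1]
gripper_width: 0.001
grasp_force: 0.0
t: 5.4
eef_pos: [0.5689, -0.1932, 0.0732]
tool_rot: [-0.0, 0.712, 0.702, -0.0]
contact_force: [0.0, -0.2, -0.3]
gripper_width: 0.002
grasp_force: 0.0
t: 5.6
eef_pos: [0.5715, -0.1931, 0.0733]
tool_rot: [0.0, 0.712, 0.702, 0.0]
contact_force: [0.5, 0.2, 0.4]
gripper_width: 0.001
grasp_force: 0.0
```

```bash
python3 nudge.py '[[0,0,-0.02,0,0],[0,0,-0.03,0,0],[0,0,-0.03,0,0.3],[0,0,-0.02,0,0.5],[0,0,0,0,0.5],[0,0,0,0,0.5],[0,0,0,0,0.5]]' 40
python3 - <<'E'
from h import *
o=bot.get_obs();p=o['eef_pos'];print(p,o['gripper_width'])
r=[]
for n in("scene","top"):
    i=bot.read_camera(n);cv2.imwrite(f"pics/{n}2.png",i)
    u=pix(n,[[.572,-.193,.11]])[0];s=64;x,y=int(u[0]-32),int(u[1]-36)
    im=cv2.resize(i[y:y+s,x:x+s],(400,400),interpolation=cv2.INTER_CUBIC);im=(255*(im/255.)**.6).astype(np.uint8)
    P=lambda q:tuple(np.round((pix(n,[q])[0]+.5-[x,y])*400/s).astype(int))
    cv2.circle(im,P(p),5,(0,0,255),1);cv2.circle(im,P(p+[0,0,.05]),3,(0,0,255),1)
    for a in(-1,1):cv2.circle(im,P(p+[.021*a,0,.005]),3,(255,0,255),1)
    r.append(im)
cv2.imwrite("pics/g3.png",np.hstack(r))
E
```

```text
t: 6.3
eef_pos: [0.5702, -0.1931, 0.172]
tool_rot: [-0.001, 0.712, 0.702, -0.001]
contact_force: [-0.1, -0.4, 0.2]
gripper_width: 0.498
grasp_force: 0.0
[ 0.57022953 -0.19308938  0.17196464] 0.49793951866256414
```

View pics/g3.png

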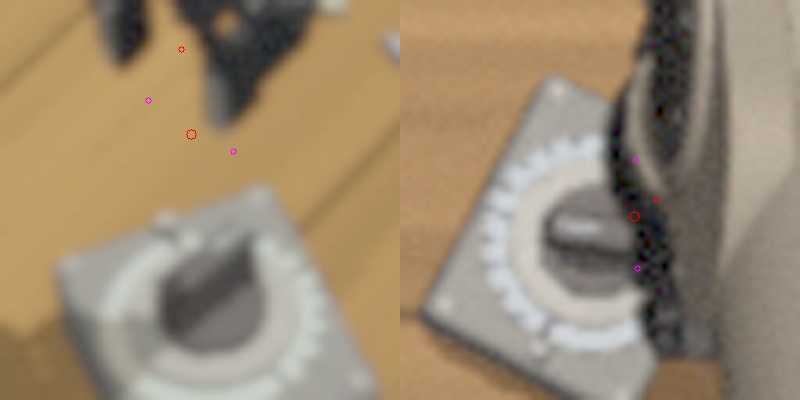

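The shut fingers touched nothing and the knob has not moved. The tips appear at about (122,65) and (222,128) in the left crop, against (148,100) and (233,151) expected. So the real fingertips are about 2–3 cm higher than the reported TCP, and shifted towards -y. I'll measure this offset numerically, with the fingers shut at two tool turns.

```bash
cat > snap.py <<'E'
import sys
from h import *
o=bot.get_obs();np.save(f"pics/{sys.argv[1]}.npy",np.r_[o['eef_pos'],o['tool_rot'],o['gripper_width']]);print(o['q'].round(3))
for n in("scene","top"):cv2.imwrite(f"pics/{n}_{sys.argv[1]}.png",bot.read_camera(n))
E
R='[0,0,0,0,0]'
python3 nudge.py '[[0,0,0,0,0],[0,0,0,0,0],[0,0,0,0,0],[0,0,0,0,0],[0,0,0,0,0]]' && python3 snap.py A
python3 nudge.py '[[0,0,0,0.15,0],[0,0,0,0.15,0],[0,0,0,0.15,0],[0,0,0,0.15,0],[0,0,0,0.15,0],[0,0,0,0.15,0],[0,0,0,0.15,0],[0,0,0,0.15,0],[0,0,0,0.15,0],[0,0,0,0.15,0],[0,0,0,0,0],[0,0,0,0,0]]' && python3 snap.py B
python3 - <<'E'
from h import *
b=cv2.imread("pics/scene0.png").astype(int)
for k in"AB":
    s=np.load(f"pics/{k}.npy");i=cv2.imread(f"pics/scene_{k}.png").astype(int)
    u=pix("scene",[s[:3]])[0];print(k,s.round(4),"proj",u)
    x0,y0=int(u[0])-16,int(u[1])-30
    d=np.abs(i-b).max(2)[y0:y0+40,x0:x0+34];g=i.mean(2)[y0:y0+40,x0:x0+34]
    print("x0,y0",x0,y0)
    for r,(dd) in enumerate(d):print(y0+r,"".join(".:#@"[min(3,v//20)] for v in dd))
E
```

```text
t: 6.9
eef_pos: [0.5711, -0.1932, 0.1732]
tool_rot: [0.0, 0.712, 0.702, 0.0]
contact_force: [-0.6, 0.9, -0.2]
gripper_width: -0.0
grasp_force: 0.0
[ 0.577  0.431 -0.464  1.742  0.221  1.02   0.019]
t: 8.2
eef_pos: [0.5712, -0.1931, 0.1733]
tool_rot: [0.0, 1.0, 0.031, 0.0]
contact_force: [-0.2, -0.5, 0.2]
gripper_width: 0.002
grasp_force: 0.0
[ 0.343  0.397 -0.156  1.759  0.072  0.992 -1.35 ]
A [ 5.711e-01 -1.932e-01  1.732e-01  0.000e+00  7.120e-01  7.021e-01
  0.000e+00 -2.000e-04] proj [261.34366705 232.75416678]
x0,y0 245 202
202 @@@@@@@@@@@@@@@@@@@@@@@@@@@@:.....
203 @@@@@@@@@@@@@@@@@@@@@@@@@@@@:.....
204 @@@@@@@@@@@@@@@@@@@@@@@@@@@@#.....
205 @@@@@@@@@@@@@@@@@@@@@@@@@@@@#:....
206 @@@@@@@@@@@@@@@@@@@@@@@@@@@@@#:..:
207 @@@@@@@@@@@@@@@@@@@@@@##@@@@@@###@
208 @@@@@@@@@@@@@@@@@@@@@@::#@@@@@@@@@
209 @@@@@@@@@@@@@@@@@@@@@@:.:@@@@@@@@@
210 :#@@@@@@@@@@@@@@@@@@@@:.:#@@@@@##@
211 .:::#@@@@@@@@@@@@@@@@@:.:#@@@@#:#@
212 .....#@@@@@@@@@@@@@@@@#:#@@@@@#::#
213 .....:@@@@@@@@@@@@@@@@@@@@@@@@@@#:
214 .....:#@@@@@@@@@@@@@@@@@@@@@@@@@#.
215 ......:@@@@@@@@@@@@@@@@@@@@@@@@@:.
216 .......#@@@@@@@
[... 1994 characters left out ...]
24 ........:@@@@@@@@@@@:.............
225 .........#@@@@@@@@@#:.............
226 ..........#@@@@@@@#:..............
227 ...........:#@@@@#:...............
228 .............::##:................
229 ..................................
230 ..................................
231 ..................................
232 ..................................
233 ..................................
234 ..................................
235 ..................................
236 ..................................
237 ..................................
238 ..................................
239 ..................................
240 ..................................
241 ..................................
```

The fingers are shut in both pictures. The tips end about 8 px above the projected TCP at either turn, so the offset lies along the tool's axis, roughly 25–29 mm. The knob bar's top is at a known 97 mm, so I'll turn back and probe gently onto it to get the true offset.

```bash
python3 nudge.py '[[0,0,0.01,-0.15,0],[0,0,0.02,-0.15,0],[0,0,0.02,-0.15,0],[0,0,0.02,-0.15,0],[0,0,0.02,-0.15,0],[0,0,0.005,-0.15,0],[0,0,0,-0.15,0],[0,0,0,-0.15,0],[0,0,0,-0.15,0],[0,0,0,-0.043,0],[0,0,0.003,0,0],[0,0,0,0,0]]'
for k in 1; do python3 nudge.py '[[0,0,0.001,0,0],[0,0,0,0,0]]'|sed -n '2p;4p'; python3 nudge.py '[[0,0,0.001,0,0],[0,0,0,0,0]]'|sed -n '2p;4p'; python3 nudge.py '[[0,0,0.001,0,0],[0,0,0,0,0]]'|sed -n '2p;4p';python3 nudge.py '[[0,0,0.001,0,0],[0,0,0,0,0]]'|sed -n '2p;4p'; done
```

```text
t: 9.5
eef_pos: [0.5707, -0.1934, 0.0747]
tool_rot: [-0.0, 0.749, 0.663, -0.0]
contact_force: [0.5, -0.2, -0.2]
gripper_width: -0.003
grasp_force: 0.0
eef_pos: [0.571, -0.1932, 0.0741]
contact_force: [0.6, 0.2, 0.1]
eef_pos: [0.5711, -0.1931, 0.0731]
contact_force: [0.1, 0.8, 0.1]
eef_pos: [0.571, -0.1931, 0.0721]
contact_force: [0.2, -0.6, -0.5]
eef_pos: [0.5711, -0.1932, 0.0711]
contact_force: [0.0, -0.3, 0.6]
```

```bash
f(){ sed -n '2p;4p'; }; python3 nudge.py '[[0,0,0.001,0,0],[0,0,0,0,0]]'|f; python3 nudge.py '[[0,0,0.001,0,0],[0,0,0,0,0]]'|f; python3 nudge.py '[[0,0,0.001,0,0],[0,0,0,0,0]]'|f;python3 nudge.py '[[0,0,0.001,0,0],[0,0,0,0,0]]'|f
```

```text
eef_pos: [0.5712, -0.1932, 0.071]
contact_force: [-2.7, 0.9, 7.1]
eef_pos: [0.5714, -0.1933, 0.0709]
contact_force: [-6.2, 0.5, 14.1]
eef_pos: [0.5715, -0.1933, 0.0709]
contact_force: [-8.1, 1.3, 20.6]
eef_pos: [0.5716, -0.1934, 0.0708]
contact_force: [-10.5, 1.6, 28.5]
```

The tips met the bar's top (true 97 mm) at a reading of 71 mm, so they sit 26 mm higher than reported. The horizontal offset is within about 3 mm. I'll correct heights by -26 mm and grip the bar.

```bash
python3 nudge.py '[[0,0,-0.01,0,0.3],[0,0,-0.014,0,1],[0,0,0,0,1],[0,0,0,0,1],[0,0,0,0,1],[0,0,0,0,1]]'; python3 go.py .572 -.193 .048 1.454
```

```text
t: 11.7
eef_pos: [0.5706, -0.1931, 0.0905]
tool_rot: [-0.001, 0.749, 0.663, -0.0]
contact_force: [0.5, -0.6, 0.3]
gripper_width: 0.994
grasp_force: 0.0
t 11.7 p [ 0.5706 -0.1931  0.0905] phi 1.45 zaxis [-1.1e-03  4.0e-04 -1.0e+00] q7 -0.14915733043806043 F [ 0.46 -0.62  0.31] M [ 0.013 -0.009 -0.025] g 0.9943062040674878 0.0
d tool now [0.0003 0.0014 0.0425] turn -0.004257127135063321
```

```bash
python3 nudge.py '[[0,0,0.014,0,1],[0,0,0.02,0,1],[0,0,0.01,0,1],[0,0,0,0,1]]'; python3 nudge.py '[[0,0,0,0,0.5],[0,0,0,0,0.3],[0,0,0,0,0],[0,0,0,0,0],[0,0,0,0,0],[0,0,0,0,0]]' 25;  python3 go.py .572 -.193 .047 1.454
```

```text
t: 12.1
eef_pos: [0.5694, -0.1928, 0.0448]
tool_rot: [-0.002, 0.748, 0.663, -0.001]
contact_force: [-0.3, -0.5, -0.4]
gripper_width: 1.003
grasp_force: 0.0
t: 12.7
eef_pos: [0.5724, -0.1933, 0.0479]
tool_rot: [0.001, 0.749, 0.663, 0.001]
contact_force: [2.9, -0.5, -0.1]
gripper_width: 0.154
grasp_force: 30.9
t 12.7 p [ 0.5724 -0.1933  0.0479] phi 1.45 zaxis [ 2.5e-03 -3.0e-04 -1.0e+00] q7 -0.17911338411153652 F [ 2.95 -0.54 -0.06] M [-0.014 -0.488  0.043] g 0.15380125766872407 30.9343484044075
d tool now [ 0.0002 -0.0004  0.0009] turn -0.004080128727678378
```

The bar is gripped, with an opening of about 13 mm and a small side force. Now I'll turn it counter-clockwise.

```bash
python3 nudge.py '[[0,0,0,-0.06,0],[0,0,0,-0.1,0],[0,0,0,-0.1,0],[0,0,0,-0.1,0],[0,0,0,0,0]]'; python3 go.py .572 -.193 .047 2.652;  python3 nudge.py '[[0,0,0,-0.1,0],[0,0,0,-0.1,0],[0,0,0,-0.1,0],[0,0,0,-0.1,0],[0,0,0,-0.1,0],[0,0,0,-0.1,0],[0,0,0,-0.06,0],[0,0,0,0,0]]'; python3 go.py .572 -.193 .047 2.652
```

```text
t: 13.2
eef_pos: [0.5722, -0.1933, 0.0479]
tool_rot: [0.001, 0.617, 0.787, 0.001]
contact_force: [3.1, -0.2, 2.5]
gripper_width: 0.16
grasp_force: 31.2
t 13.2 p [ 0.5722 -0.1933  0.0479] phi 1.811 zaxis [ 0.0022 -0.     -1.    ] q7 0.1279683918679909 F [ 3.15 -0.23  2.48] M [-0.056 -0.453  0.067] g 0.16019739419362142 31.228268444538116
d tool now [ 0.0004 -0.0001  0.0009] turn -0.8413534361100836
t: 14.0
eef_pos: [0.5721, -0.1934, 0.0479]
tool_rot: [0.001, 0.331, 0.944, 0.0]
contact_force: [2.4, -0.5, 3.4]
gripper_width: 0.157
grasp_force: 31.4
t 14.0 p [ 0.5721 -0.1934  0.0479] phi 2.468 zaxis [ 2.e-03 -3.e-04 -1.e+00] q7 0.6908169109568485 F [ 2.45 -0.46  3.43] M [-0.214 -0.538  0.044] g 0.15701546324209936 31.423548460006714
d tool now [0.0004 0.0003 0.0009] turn -0.1842034659096936
```

```bash
python3 nudge.py '[[0,0,0,-0.06,0],[0,0,0,-0.06,0],[0,0,0,-0.04,0],[0,0,0,0,0]]'>/dev/null; python3 go.py .572 -.193 .047 2.652;  python3 nudge.py '[[0,0,0,-0.03,0],[0,0,0,0,0]]'>/dev/null; python3 go.py .572 -.193 .047 2.652; python3 nudge.py '[[0,0,0,-0.03,0],[0,0,0,0,0]]'>/dev/null; python3 go.py .572 -.193 .047 2.652
```

```text
t 14.4 p [ 0.5721 -0.1935  0.0478] phi 2.627 zaxis [ 1.9e-03 -6.0e-04 -1.0e+00] q7 0.8280663176635085 F [ 4.21 -1.18  4.74] M [-0.26  -0.689  0.093] g 0.15336985418924945 31.523637771606445
d tool now [0.0003 0.0004 0.0008] turn -0.024946309965706792
t 14.6 p [ 0.5721 -0.1935  0.0478] phi 2.658 zaxis [ 1.9e-03 -3.0e-04 -1.0e+00] q7 0.855334434921029 F [ 3.78 -1.48  5.68] M [-0.265 -0.793 -0.44 ] g 0.15435505166684707 32.18011736869812
d tool now [0.0003 0.0004 0.0008] turn 0.006176256692433935
t 14.8 p [ 0.5721 -0.1935  0.0479] phi 2.686 zaxis [ 2.e-03  3.e-04 -1.e+00] q7 0.8802901550267498 F [ 3.6  -0.78  6.06] M [-0.186 -0.825 -1.055] g 0.15709951730135477 42.77460157871246
d tool now [0.0003 0.0004 0.0009] turn 0.03440864518807141
```

The stop is reached: the moment jumped to about -1 N m at phi 2.65, as predicted. I'll ease off, open and rise.

```bash
python3 nudge.py '[[0,0,0,0.025,0],[0,0,0,0,0.3],[0,0,0,0,0.6],[0,0,0,0,1],[0,0,0,0,1],[0,0,0,0,1]]'; python3 nudge.py '[[0,0,-0.015,0,1],[0,0,-0.03,0,1],[0,0,-0.04,0,1],[0,0,-0.04,0,1],[0,0,-0.02,0,1],[0,0,0,0,1]]'; python3 go.py .5525 .134 .19 1.43
```

```text
t: 15.4
eef_pos: [0.5707, -0.1931, 0.0469]
tool_rot: [-0.0, 0.236, 0.972, -0.0]
contact_force: [0.4, -0.0, -0.1]
gripper_width: 0.957
grasp_force: 0.0
t: 16.0
eef_pos: [0.5735, -0.1931, 0.197]
tool_rot: [0.004, 0.236, 0.972, -0.0]
contact_force: [0.3, 0.2, -0.1]
gripper_width: 0.998
grasp_force: 0.0
t 16.0 p [ 0.5735 -0.1931  0.197 ] phi 2.665 zaxis [ 0.0068 -0.0022 -1.    ] q7 0.9838666729963886 F [ 0.34  0.19 -0.05] M [ 0.042 -0.038  0.004] g 0.9977303682705883 0.0
d tool now [0.1688 0.281  0.0062] turn 1.2349489777080624
```

```bash
python3 nudge.py '[[0.009,0.015,0,0,1],[0.02,0.033,0,0,1],[0.02,0.033,0,0,1],[0.02,0.033,0,0,1],[0.02,0.033,0,0,1],[0.02,0.033,0,0,1],[0.02,0.033,0,0,1],[0.02,0.033,0,0,1],[0.02,0.033,0,0,1],[0,0,0,0.1,1],[0,0,0,0.145,1],[0,0,0,0.145,1],[0,0,0,0.145,1],[0,0,0,0.145,1],[0,0,0,0.145,1],[0,0,0,0.145,1],[0,0,0,0.145,1],[0,0,0,0.12,1],[0,0,0,0,1],[0,0,0,0,1]]'; python3 go.py .5525 .134 .19 1.43; python3 snap.py D
python3 - <<'E'
from h import *
i=cv2.imread("pics/top_D.png");j=cv2.imread("pics/scene_D.png");k=cv2.imread("pics/top0.png")
def Z(a,n,o,s,dx=0,dy=0):
    u=pix(n,[o])[0];x,y=int(u[0]-s/2+dx),int(u[1]-s/2+dy);im=cv2.resize(a[y:y+s,x:x+s],(300,300),interpolation=cv2.INTER_CUBIC);im=cv2.convertScaleAbs(im,alpha=1.5)
    for ph,c in((1.43,(0,0,255)),):
        e=np.array([np.cos(ph),np.sin(ph),0])
        for w in(-.007,.007):
            nrm=np.array([-e[1],e[0],0])*w
            q=(pix(n,[np.array([.5525,.134,.174])+nrm+e*.04,np.array([.5525,.134,.174])+nrm-e*.04])+.5-[x,y])*300/s
            cv2.line(im,tuple(q[0].round().astype(int)),tuple(q[1].round().astype(int)),c,1)
    return im
c=[.572,-.193,.08];d=[.5525,.134,.15]
cv2.imwrite("pics/v10.png",np.vstack([np.hstack([Z(i,"top",c,44),Z(j,"scene",c,60)]),np.hstack([Z(k,"top",d,44),Z(j,"scene",d,75,0,-12)])]))
E
```

```text
t: 18.0
eef_pos: [0.5478, 0.1329, 0.1914]
tool_rot: [-0.0, 0.754, 0.657, -0.001]
contact_force: [1.1, -0.3, 0.6]
gripper_width: 1.002
grasp_force: 0.0
t 18.0 p [0.5478 0.1329 0.1914] phi 1.434 zaxis [-1.7e-03 -3.0e-04 -1.0e+00] q7 -0.7131035924294795 F [ 1.15 -0.3   0.57] M [-0.044 -0.008  0.045] g 1.0018268776814172 0.0
d tool now [0.0017 0.0045 0.0014] turn 0.004167910071265046
[ 0.156  0.379 -0.636  1.805  0.257  1.042 -0.713]
```

View pics/v10.png

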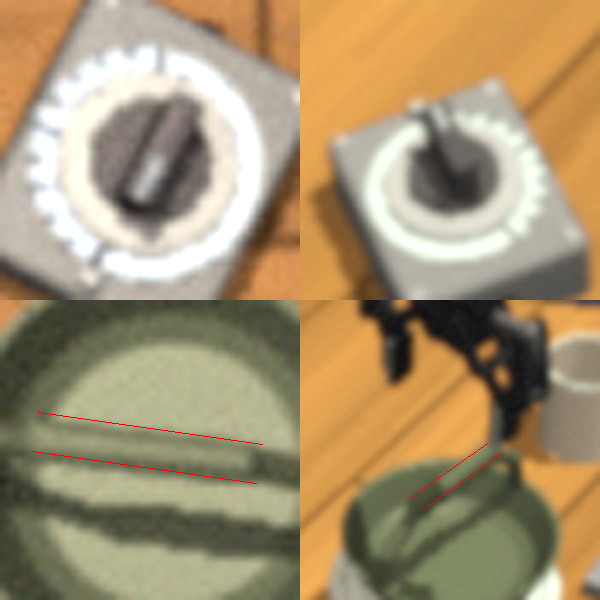

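The knob's white line now points at the stop block at (90,270), so the counter is zeroed. The bar overlay on the dish agrees to 1–2 mm. I'll settle over the dish and descend.

```bash
python3 nudge.py '[[0.002,0.003,0,0,1],[0,0,0,0,1],[0,0,0,0,1]]' >/dev/null; python3 go.py .5525 .135 .121 1.44
```

```text
t 18.4 p [0.5523 0.1339 0.1921] phi 1.43 zaxis [-1.e-04  2.e-04 -1.e+00] q7 -0.7174797540557625 F [0.79 0.43 0.12] M [-0.001  0.022  0.044] g 0.9987276552330865 0.0
d tool now [0.0011 0.     0.0711] turn -0.00986868942096053
```

```bash
python3 nudge.py '[[0.001,0,0.01,-0.01,1],[0,0,0.02,0,1],[0,0,0.02,0,1],[0,0,0.014,0,1],[0,0,0.007,0,1],[0,0,0,0,1],[0,0,0,0,1],[0,0,0,0,1]]'; python3 go.py .5525 .135 .121 1.44; python3 nudge.py '[[0,0,0,0,0.6],[0,0,0,0,0.4],[0,0,0,0,0.3],[0,0,0,0,0.25],[0,0,0,0,0.2],[0,0,0,0,0.15],[0,0,0,0,0.1],[0,0,0,0,0],[0,0,0,0,0]]' 20; python3 go.py .5525 .135 .121 1.44
```

```text
t: 19.2
eef_pos: [0.553, 0.1351, 0.1221]
tool_rot: [0.0, 0.752, 0.659, 0.001]
contact_force: [-0.0, -0.5, -0.0]
gripper_width: 0.999
grasp_force: 0.0
t 19.2 p [0.553  0.1351 0.1221] phi 1.44 zaxis [ 1.5e-03  4.0e-04 -1.0e+00] q7 -0.7672916882348394 F [-0.01 -0.48 -0.01] M [ 0.018 -0.013  0.008] g 0.9987691730359984 0.0
d tool now [-0.0001 -0.0005  0.0011] turn -0.00018997123357933354
t: 20.1
eef_pos: [0.5523, 0.1349, 0.1212]
tool_rot: [-0.0, 0.752, 0.659, -0.0]
contact_force: [-0.8, 0.2, 0.2]
gripper_width: 0.158
grasp_force: 20.3
t 20.1 p [0.5523 0.1349 0.1212] phi 1.44 zaxis [-1.e-04  0.e+00 -1.e+00] q7 -0.7674749099931705 F [-0.83  0.19  0.19] M [ 0.058  0.136 -0.017] g 0.158029712585478 20.25709569454193
d tool now [0.0002 0.0002 0.0002] turn -0.00016485233161445123
```

```bash
python3 nudge.py '[[0,0,0,0,0],[0,0,0,0,0],[0,0,0,0,0]]' 60; python3 nudge.py '[[0,0,-0.002,0,0],[0,0,-0.004,0,0],[0,0,-0.004,0,0],[0,0,0,0,0],[0,0,0,0,0]]'; python3 go.py .5525 .135 .221 1.44
```

```text
t: 20.4
eef_pos: [0.5523, 0.1348, 0.1213]
tool_rot: [-0.0, 0.752, 0.659, -0.0]
contact_force: [-1.0, 1.0, 1.7]
gripper_width: 0.151
grasp_force: 60.1
t: 20.9
eef_pos: [0.5525, 0.1347, 0.1313]
tool_rot: [0.0, 0.752, 0.659, 0.0]
contact_force: [-0.3, -0.7, -3.3]
gripper_width: 0.154
grasp_force: 59.3
t 20.9 p [0.5525 0.1347 0.1313] phi 1.44 zaxis [ 3.e-04 -0.e+00 -1.e+00] q7 -0.7589034667276748 F [-0.31 -0.74 -3.29] M [ 0.027 -0.027 -0.013] g 0.15380951724575065 59.34435188770294
d tool now [ 0.0003  0.     -0.0897] turn -0.00029593240144776267
```

The dish is carried: the wrist reads -3.3 N, growing to its weight of about 4 N, with hardly any moment. I'll lift the remaining 9 cm.

```bash
python3 nudge.py '[[0,0,-0.003,0,0],[0,0,-0.006,0,0],[0,0,-0.009,0,0],[0,0,-0.01,0,0],[0,0,-0.01,0,0],[0,0,-0.01,0,0],[0,0,-0.01,0,0],[0,0,-0.01,0,0],[0,0,-0.009,0,0],[0,0,-0.006,0,0],[0,0,-0.004,0,0],[0,0,-0.003,0,0],[0,0,0,0,0],[0,0,0,0,0],[0,0,0,0,0],[0,0,0,0,0],[0,0,0,0,0]]'; python3 go.py .5525 .135 .221 1.44; python3 snap.py E
python3 - <<'E'
from h import *
# levelness & height: green mask of dish rim in scene vs projected rim
i=cv2.imread("pics/scene_E.png").astype(int);p=np.load("pics/E.npy")[:3]
t=np.linspace(0,2*np.pi,73)
b,g,r=i[...,0],i[...,1],i[...,2];m=((g>r+2)&(g>b+8)&(g<150)).astype(np.uint8)
for z in(.11,.18):
    rim=pix("scene",np.c_[p[0]+.08*np.cos(t),p[1]+.08*np.sin(t),0*t+z+.038]);foot=pix("scene",np.c_[p[0]+.048*np.cos(t),p[1]+.048*np.sin(t),0*t+z])
    print(z,"rim",rim.min(0),rim.max(0),"foot",foot.min(0),foot.max(0))
n,l,s,c=cv2.connectedComponentsWithStats(m);o=np.argsort(-s[:,4])[:5];print(s[o])
x0,y0=290,85
for y in range(y0,215,3):print(y,"".join(".#"[v] for v in m[y,x0:380:2]))
E
```

```text
t: 22.6
eef_pos: [0.5523, 0.1348, 0.221]
tool_rot: [-0.0, 0.752, 0.659, -0.0]
contact_force: [1.2, 0.3, -4.7]
gripper_width: 0.152
grasp_force: 59.4
t 22.6 p [0.5523 0.1348 0.221 ] phi 1.44 zaxis [-3.e-04 -0.e+00 -1.e+00] q7 -0.6905639849374928 F [ 1.16  0.29 -4.69] M [0.011 0.014 0.035] g 0.15157806836291937 59.356369972229004
d tool now [0.0002 0.0002 0.    ] turn -0.0001805268973829044
[ 0.164  0.357 -0.645  1.763  0.238  1.101 -0.691]
0.11 rim [303.54753546 142.19605831] [360.83418391 181.3674335 ] foot [314.93167497 159.33246635] [348.61624045 182.80670293]
0.18 rim [303.24702675 123.16924103] [362.74280094 162.2585078 ] foot [315.06609226 141.00051648] [350.02301706 164.4689183 ]
[[     0      0    640    400 251409]
 [   323    232     57     47   2016]
 [   306    127     56     43   1545]
 [   204     29     25     20    240]
 [   197    333     30     24    234]]
85 .............................................
88 .............................................
91 .............................................
94 .............................................
97 ...............
[... 1280 characters left out ...]

175 .............................................
178 .............................................
181 .............................................
184 .............................................
187 .............................................
190 .............................................
193 .............................................
196 ...............................#.............
199 .............................................
202 .......................#.....................
205 .............................................
208 .............................................
211 .............................................
214 .............................................
```

The dish outline matches a level rim 10 cm above the stilt, the moment on the wrist is near zero and the hold is steady. Handing in.

```bash
python3 -c "
from station import bot
print(bot.hand_in())"
```

```text
the job is handed in; nothing more can be done
None
```

I turned the counter knob back to its zero stop, then lifted the dish straight up, and the arm is holding it about 10 cm above the stilt, level as far as the camera and wrist readings show; the job is handed in.

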